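# Fetch the wax jar from behind the solvents

### The job

The low black wax jar stands at the back of the wooden caddy, hemmed in by three taller containers. Without moving the jar yet, stand all three in the grey spill tray, then fetch the jar and set it down in the middle of the cork mat, and only then put each of the three back on the very spot in the caddy where it stood at the start. Set everything down upright and gently, and leave the two small vials where they are.

Things in the scene. Friction and masses are not known exactly. Their poses are not given: they have to be found in the camera images.
- tall_bottle: Loose amber glass bottle, 128 mm tall, round body 48 mm across up to 84 mm, narrowing to a neck 22 mm across, round white screw cap 32 mm across from 104 to 128 mm. About 0.22 kg. Origin at the centre of its underside, z up. Starts upright on one of the caddy's three front spots. Can be lifted by the cap.
- wide_pot: Loose white plastic pot, 105 mm tall, round, 50 mm across, with a round lid 52 mm across from 83 to 105 mm. About 0.20 kg. Origin at the centre of its underside, z up. Starts upright on one of the caddy's three front spots.
- square_tin: Loose bare-metal tin, 117 mm tall, square body 42 by 42 mm up to 82 mm, neck 22 mm across, round black cap 30 mm across from 92 to 117 mm. About 0.25 kg. Origin at the centre of its underside, z up, x and y across its flat sides. Starts upright on one of the caddy's three front spots. Can be lifted by the cap.
- wax_jar: Loose low round black jar (grey disc on its lid), 45 mm tall, 54 mm across, lid 56 mm across from 30 to 45 mm. About 0.12 kg. Origin at the centre of its underside, z up. Starts on the caddy's back spot; the three taller containers stand 66 mm from it (centre to centre), straight in front of it and 60 degrees to either side of that, and leave no room for a gripper.
- caddy: Fixed plywood board 165 (x) by 210 mm (y), 10 mm thick, with 7 mm rails 18 mm high along the back (+x) and side edges, open in front. Origin at table level under its centre, x towards its back. Four cork rounds mark the spots: back at x 35, y 0 mm; front at x -31, y 0; sides at x 2, y +57 and -57. Things stand on it with undersides 10 mm above the table.
- tray: Fixed open grey plastic spill tray, 270 mm (x) by 115 mm (y), rim 20 mm high, walls and floor 5 mm thick, to one side of the caddy (left or right). Origin at table level under its centre. Room for the three containers side by side along its x.
- mat: Fixed square cork mat 120 by 120 mm, 4 mm thick, a thin dark circle 72 mm across drawn round its middle, on the other side of the caddy. Origin at table level under its centre.
- vial_left: Small glass vial with black cap, 20 mm across, 35 mm tall, loose in the caddy's back corner at its +y side. To be left alone. Origin at the centre of its underside.
- vial_right: Small glass vial with black cap, 20 mm across, 35 mm tall, loose in the caddy's back corner at its -y side. To be left alone. Origin at the centre of its underside.
Things that resemble listed ones, but are neither listed nor needed, are in the scene too. What is shaped like the wide_pot but purple or yellow is not meant. There is more than one size of the wax_jar; the one meant has the size given above.

How it is judged (in metres and radians):
On the way, in this order (a step that is already met when the one before it is completed fails the run):
1. all three taller containers stand in the spill tray, the jar still in its place in the caddy (x of tall_bottle in the frame of tray between -0.115 and 0.115 m and y of tall_bottle in the frame of tray between -0.045 and 0.045 m and z of each of tall_bottle, wide_pot, square_tin in the frame of tray below 0.015 m and angle between each of tall_bottle, wide_pot, square_tin's own z axis and vertical below 0.2 rad and linear speed of each of tall_bottle, wide_pot, square_tin below 0.05 m/s and x of wide_pot in the frame of tray between -0.115 and 0.115 m and y of wide_pot in the frame of tray between -0.045 and 0.045 m and x of square_tin in the frame of tray between -0.115 and 0.115 m and y of square_tin in the frame of tray between -0.045 and 0.045 m and horizontal distance between wax_jar and caddy below 0.06 m and distance of wax_jar from where it was at the start of the episode below 0.02 m), for 0.2 s.
2. the wax jar stands in the middle of the mat while the three containers stand in the tray (x of tall_bottle in the frame of tray between -0.115 and 0.115 m and y of tall_bottle in the frame of tray between -0.045 and 0.045 m and z of each of tall_bottle, wide_pot, square_tin in the frame of tray below 0.015 m and angle between each of tall_bottle, wide_pot, square_tin's own z axis and vertical below 0.2 rad and linear speed of each of tall_bottle, wide_pot, square_tin below 0.05 m/s and x of wide_pot in the frame of tray between -0.115 and 0.115 m and y of wide_pot in the frame of tray between -0.045 and 0.045 m and x of square_tin in the frame of tray between -0.115 and 0.115 m and y of square_tin in the frame of tray between -0.045 and 0.045 m and horizontal distance between wax_jar and mat below 0.015 m and z of wax_jar in the frame of mat below 0.01 m and angle between wax_jar's own z axis and vertical below 0.15 rad and linear speed of wax_jar below 0.03 m/s), for 0.2 s.
At the end, for the whole second after the job is handed in: The tall bottle, wide pot and square tin each stand upright (within 0.15 rad) and at rest within 15 mm of where they stood at the start; the wax jar stands upright and at rest on the mat, within 15 mm of its centre; everything is released (distance of each of tall_bottle, wide_pot, square_tin from where it was at the start of the episode below 0.015 m and angle between each of tall_bottle, wide_pot, square_tin, wax_jar's own z axis and vertical below 0.15 rad and linear speed of each of tall_bottle, wide_pot, square_tin, wax_jar below 0.03 m/s and horizontal distance between wax_jar and mat below 0.015 m and z of wax_jar in the frame of mat below 0.01 m); the robot touches nothing.
It fails at once if a container is tipped over (angle between any of tall_bottle, wide_pot, square_tin, wax_jar's own z axis and vertical above 0.7 rad).
It fails at once if a container is let fall instead of being set down (free fall of more than about 25 mm) ((contact force between the fingers and tall_bottle below 0.05 N and linear speed of tall_bottle above 0.7 m/s) or (contact force between the fingers and wide_pot below 0.05 N and linear speed of wide_pot above 0.7 m/s) or (contact force between the fingers and square_tin below 0.05 N and linear speed of square_tin above 0.7 m/s) or (contact force between the fingers and wax_jar below 0.05 N and linear speed of wax_jar above 0.7 m/s)).
It fails at once if one of the two small vials is moved by more than 25 mm (distance of any of vial_left, vial_right from where it was at the start of the episode above 0.025 m).
It also fails if it takes over 131 s, if anything falls off the work surface, if the arm or the gripper's body presses on something with over 40 N, if the wrist force passes 120 N, or if a joint passes its speed limit or range.

### The arm

A 6-joint arm with a two-finger parallel gripper is mounted at the origin on the work surface. World frame = base frame: x ahead of the robot, y to its left, z up, the work surface at z = 0. Lengths are in m, angles in degrees, forces in N, time in s.
With the tool pointing down it reaches from about 0.25 to 0.725 m from the base axis. Payload 9.7 kg.
Tool frame: the origin (TCP) lies at the very end of the fingers, on their centre line; the grasp point (between the pads) lies 19 mm behind it; z points along the fingers, y is the line along which they close (so a half turn about z gives the same grasp; the last joint's range is limited). The gripper opens to 85 mm and grips with 20 to 120 N. Pads are 22 mm wide; open, the fingers measure 114 mm over their backs; the gripper's body (76 mm by 85 mm) begins 54 mm behind the grasp point. The pads swing forward as they close: fully open they stand 13 mm farther back than shut.
Start: joints at [-65.718, 4.979, 10.078, 95.1, 0, 90], TCP at [0.226, -0.501, 0.231] pointing down, gripper open.
Joint ranges: [-179.16, 179.16], [-48.56, 103.87], [-65.8, 70.77], [-126.05, 130.52], [-82.76, 87.17], [-180, 180]. Speed limits (degrees/s): [127.2, 127.2, 147.25, 180, 180, 180].

### API

Orientations are given as [roll, pitch, yaw] about the fixed x, y, z axes, in that order (R = Rz(yaw) Ry(pitch) Rx(roll)).
In Python, from workcell import bot gives the robot as it stands.
- The arm moves only by the tool step_arm, never from a script. Its argument "targets" is a list of rows, each a list of 3 entries, a list of its own where there are three numbers: the opening, from 0 (shut) to 1 (fully open), then the shift along the world's x, y, z in mm, then the turn, a rotation vector about the world's x, y, z in rad. In form: [[grip, [tx, ty, tz], [wx, wy, wz]], ...]. A call has 1 to 8 rows; each row is the pose to reach, as a shift and turn from the pose commanded when the call began; what a row does not reach only later rows make up. A row lasts 1/10 s, in which the tool goes at most 50 mm and 8.59 degrees, less where a joint would pass 70% of its speed; a pose out of reach is approached as far as the arm can. A call with a gripper value outside its range is refused whole. The fingers move at their own pace and stop on an object; "force" is the grip in N (left out, the last holds). Time passes only in rows, so rows that repeat a pose let the fingers close. It gives the time, the measured TCP pose, the force, the opening and the grip force at its end, in the units of the state.
- bot.get_obs(): the state, without advancing time (a new reading comes with each control period).
- bot.camera(name): name is "scene" or "top" or "wrist"; returns (picture, depth): 420x560x3 uint8, red, green, blue; 420x560 float32, m along the optical axis (not along the pixel's ray), 0 where there is no reading.
- bot.camera_params(name): a dict with "K" (3x3 intrinsics, pixels), "R" (3x3) and "t" (3): a world point X has camera coordinates R X + t. Camera axes: x right, y down, z forward; pixel columns grow to the right and rows downward; lengths in m; the calibration is good to about 2 mm. A picture is of the moment at which its call begins: read the wrist's pose just before it. camera_params takes no time and is no camera call; for the wrist camera it gives the pose at the moment of the call.
- bot.job_done(): hands the job in; it is judged then, once.
The state is a dict: "time": time; "q": joint angles; "qd": joint speeds; "joint_efforts": joint torques, N m; "ee_pos": TCP position; "tcp_rot": TCP orientation; "wrist_force": force on the tool from outside, world axes, zero at the start; "torque": the same for the moment, N m; "opening": finger opening in m; "grasp_force": force on a finger pad.
Only numpy, scipy, OpenCV 4.12 (cv2) and the standard library are available. Lean on these libraries where they do the work, as an engineer would, in place of code of your own. Each camera call takes 0.05 s, during which the arm holds its last target. There are 200 camera calls.

## Working session

There is one attempt and no reset: what is moved stays moved. The work goes in short steps, Python scripts to look and compute and a tool call to move; the robot and the scene stay as the last step left them, time stands still between calls to the robot, and variables do not carry over. Pictures are saved under pics/ and viewed, at most 14 in all, crops included, and the job is handed in when it is done.

Besides the shell and the picture viewer there is one more tool, called by a JSON object that holds its "name" and its "arguments", one argument or row to a line. step_arm: Moves the arm, as the interface text tells. Its arguments: {"type":"object","properties":{"targets":{"type":"array","items":{"type":"array"}},"force":{"type":"number"}},"required":["targets"]}

```bash
mkdir -p pics; ls; python3 - <<'E'
from workcell import bot
import cv2,numpy as np
for n in("top","scene"):
    p,d=bot.camera(n);cv2.imwrite(f"pics/{n}0.png",p[:,:,::-1]);np.savez(f"{n}0.npz",p=p,d=d,**bot.camera_params(n))
    print(n,bot.camera_params(n))
o=bot.get_obs();print({k:np.round(v,3) for k,v in o.items()})
E
```

```text
pics
top {'K': array([[383.62750242,   0.        , 279.46364358],
       [  0.        , 383.62750242, 211.02953065],
       [  0.        ,   0.        ,   1.        ]]), 'R': array([[-0.02333955, -0.99916016, -0.0336785 ],
       [-0.99634028,  0.02601807, -0.08141936],
       [ 0.08222723,  0.03165495, -0.99611076]]), 't': array([0.03391242, 0.61238518, 0.85664244])}
scene {'K': array([[431.17860015,   0.        , 273.15834692],
       [  0.        , 431.17860015, 212.33194057],
       [  0.        ,   0.        ,   1.        ]]), 'R': array([[-0.59375432,  0.8044123 , -0.01940782],
       [ 0.558558  ,  0.39468231, -0.729547  ],
       [-0.57919666, -0.44401208, -0.68365525]]), 't': array([ 0.37262163, -0.29906827,  1.28997686])}
{'time': np.float64(0.1), 'q': array([-6.5716e+01,  5.0090e+00,  1.0040e+01,  9.5099e+01,  1.0000e-03,
        8.9999e+01]), 'qd': array([-0.143,  0.003,  0.134, -0.114,  0.008,  0.031]), 'joint_efforts': array([ 0.0000e+00, -5.2156e+01,  4.6565e+01,  1.6000e-02, -0.0000e+00,
       -0.0000e+00]), 'ee_pos': array([ 0.226, -0.501,  0.231]), 'tcp_rot': array([-1.79931e+02, -1.00000e-03,  2.42850e+01]), 'wrist_force': array([-0.245,  0.939,  0.211]), 'torque': array([ 0.006,  0.001, -0.028]), 'grasp_force': np.float64(0.0), 'opening': np.float64(0.085)}
```

View pics/top0.png

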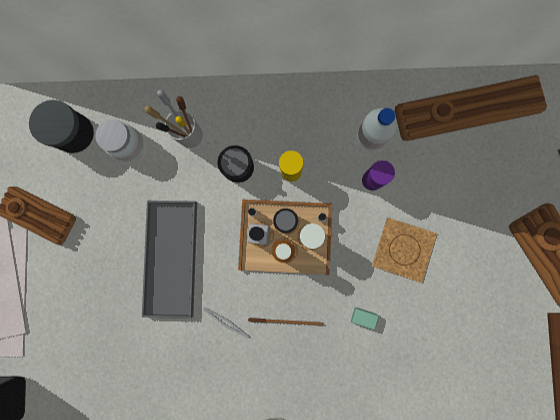

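View pics/scene0.png

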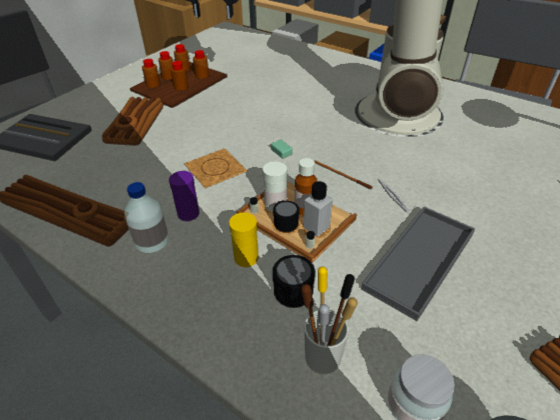

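The top view shows the caddy at about (286,237). In it are the black tin cap at (257,234), the white pot lid at (313,236), the bottle cap at (283,252), the black jar at (286,220) and the vials at (252,212) and (322,217). The tray is at (171,259) and the mat at (405,250).

There are two jar candidates: (286,220) in the caddy and a bigger one at (236,163) outside it. The yellow pot (291,165) and purple pot (379,175) are not meant. I'll measure the sizes and check them in a crop.

```bash
cat > h.py <<'E'
import numpy as np,cv2
def cloud(f):
    z=np.load(f);d=z['d'];v,u=np.mgrid[:420,:560]
    P=np.stack([u,v,np.ones_like(u)],-1)@np.linalg.inv(z['K']).T*d[...,None]
    W=(P-z['t'])@z['R'];W[d==0]=np.nan
    return z['p'],W
def circ(W,c,r,zlo,zhi):
    """min enclosing circle, area-equivalent and median height of points in height band near pixel c"""
    m=np.zeros(W.shape[:2],np.uint8);cv2.circle(m,c,r,1,-1)
    k=(m>0)&(W[...,2]>zlo)&(W[...,2]<zhi);k=k.astype(np.uint8)
    n,l,s,_=cv2.connectedComponentsWithStats(k);b=1+np.argmax(s[1:,4]);q=W[l==b]
    (x,y),R=cv2.minEnclosingCircle(q[:,:2].astype(np.float32))
    return dict(mec=np.round([x,y,2*R],4),mean=np.round(q.mean(0),4),n=len(q))
E
python3 - <<'E'
from h import *
p,W=cloud("top0.npz")
for n,a in dict(bottle=((283,252),14,.128,.15),pot=((313,236),18,.105,.13),tin=((257,234),16,.117,.14),jar=((286,220),16,.045,.07),bigjar=((236,163),25,.03,.2),v1=((252,212),6,.035,.06),v2=((322,217),6,.035,.06)).items():
    print(n,circ(W,*a))
print("table z",np.nanmedian(W[340:400,200:300,2]))
def rect(m,n):
    k,l,s,_=cv2.connectedComponentsWithStats(m.astype(np.uint8));b=1+np.argmax(s[1:,4]);q=W[l==b]
    print(n,cv2.minAreaRect(q[:,:2].astype(np.float32)),np.nanmedian(q[:,2]))
R=np.zeros((420,560),bool);A=R.copy();A[195:325,135:205]=1
rect(A&(W[...,2]>.012)&(W[...,2]<.03),"tray rim")
A=R.copy();A[195:280,233:337]=1
rect(A&(W[...,2]>.005),"caddy")
hsv=cv2.cvtColor(p,cv2.COLOR_RGB2HSV)
A=R.copy();A[210:290,365:445]=1
rect(A&(hsv[...,1]>80),"mat")
c=p[185:285,225:345];cv2.imwrite("pics/crop.png",cv2.resize(c,None,fx=6,fy=6,interpolation=2)[:, :,::-1])
E
```

```text
bottle {'mec': array([0.5229, 0.0103, 0.0317]), 'mean': array([0.5229, 0.0101, 0.137 ]), 'n': 196}
pot {'mec': array([ 0.5522, -0.0495,  0.0518]), 'mean': array([ 0.5524, -0.0496,  0.114 ]), 'n': 498}
tin {'mec': array([0.5599, 0.0648, 0.0299]), 'mean': array([0.5599, 0.0646, 0.1259]), 'n': 168}
jar {'mec': array([0.589 , 0.0055, 0.0556]), 'mean': array([0.5889, 0.0055, 0.0543]), 'n': 485}
bigjar {'mec': array([0.722 , 0.1163, 0.0788]), 'mean': array([0.7201, 0.1149, 0.0616]), 'n': 985}
v1 {'mec': array([0.6115, 0.0804, 0.0186]), 'mean': array([0.6115, 0.0811, 0.0434]), 'n': 50}
v2 {'mec': array([ 0.5959, -0.0765,  0.0189]), 'mean': array([ 0.5957, -0.0764,  0.0432]), 'n': 50}
table z -0.0007984288677153295
tray rim ((0.5097352266311646, 0.27923595905303955), (0.11625752598047256, 0.27052003145217896), 87.70269775390625) 0.01842833453584784
caddy ((0.5539159178733826, 0.007956601679325104), (0.2103929966688156, 0.1648956686258316), 85.78549194335938) 0.010806056251668889
mat ((0.5178543329238892, -0.26765477657318115), (0.1184554249048233, 0.12106204032897949), 69.3733901977539) 0.0029728519326483885
```

View pics/crop.png

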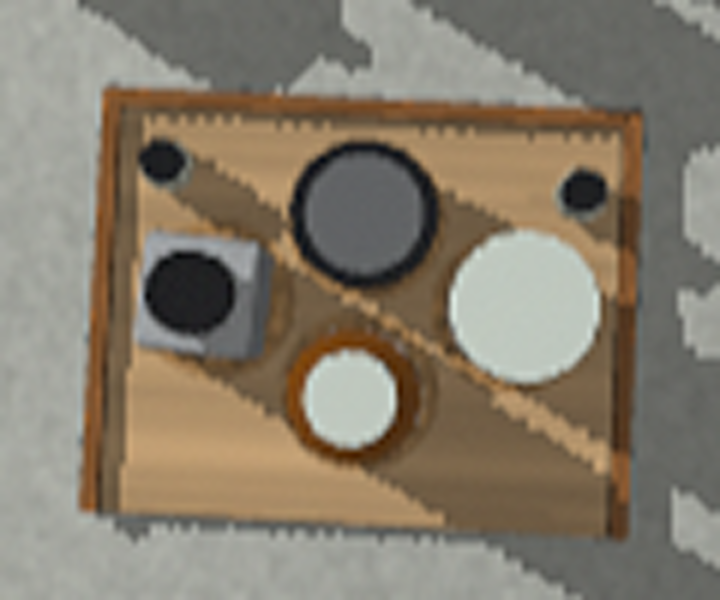

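The crop confirms it: the caddy jar is 56 mm across with its lid top at z 0.054, which fits. The outside one is 79 mm, too big. All heights and sizes agree with the description, and the caddy is turned about -4°.

Plan:
- Close the fingers along the caddy's x throughout (yaw 85.8°).
- Go tin to tray +88, bottle to tray -88, pot to the tray's middle, then the jar, then back in reverse order.

{"name": "step_arm", "arguments": {
  "targets": [
    [1,[21,35,-2],[0,0,0.067]],
    [1,[42,71,-4],[0,0,0.134]],
    [1,[63,106,-6],[0,0,0.201]],
    [1,[84,142,-8],[0,0,0.268]],
    [1,[105,177,-10],[0,0,0.335]],
    [1,[126,212,-12],[0,0,0.402]],
    [1,[147,248,-14],[0,0,0.469]],
    [1,[167,283,-15],[0,0,0.5365]]
  ],
  "force": 40
}}

```text
time: 0.9
ee_pos: [0.3936, -0.2167, 0.2159]
tcp_rot: [-180.0, 0.0, 55.2]
wrist_force: [-0.4, -1.1, -0.2]
opening: 0.0855
grasp_force: 0.0
```

{"name": "step_arm", "arguments": {
  "targets": [
    [1,[21,35,-2],[0,0,0.067]],
    [1,[42,71,-4],[0,0,0.134]],
    [1,[63,106,-6],[0,0,0.201]],
    [1,[84,142,-8],[0,0,0.268]],
    [1,[105,177,-10],[0,0,0.335]],
    [1,[126,212,-12],[0,0,0.402]],
    [1,[147,248,-14],[0,0,0.469]],
    [1,[167,283,-15],[0,0,0.5365]]
  ]
}}

```text
time: 1.7
ee_pos: [0.5607, 0.0664, 0.2007]
tcp_rot: [-180.0, 0.0, 85.9]
wrist_force: [0.7, -0.2, -0.0]
opening: 0.0857
grasp_force: 0.0
```

{"name": "step_arm", "arguments": {
  "targets": [
    [1,[0,0,0],[0,0,0]],
    [1,[0,0,0],[0,0,0]]
  ]
}}

```text
time: 1.9
ee_pos: [0.56, 0.0653, 0.2004]
tcp_rot: [-179.9, 0.0, 85.8]
wrist_force: [-0.4, -0.6, 0.1]
opening: 0.085
grasp_force: 0.0
```

{"name": "step_arm", "arguments": {
  "targets": [
    [0.75,[0,0,-20],[0,0,0]],
    [0.75,[0,0,-40],[0,0,0]],
    [0.75,[0,0,-60],[0,0,0]],
    [0.75,[0,0,-75],[0,0,0]],
    [0.75,[0,0,-88],[0,0,0]],
    [0.75,[0,0,-97],[0,0,0]],
    [0.75,[0,0,-97],[0,0,0]]
  ]
}}

```text
time: 2.6
ee_pos: [0.5596, 0.0643, 0.1032]
tcp_rot: [-179.9, 0.0, 85.7]
wrist_force: [0.4, 0.3, 0.3]
opening: 0.0643
grasp_force: 0.0
```

{"name": "step_arm", "arguments": {
  "targets": [
    [0,[0,0,0],[0,0,0]],
    [0,[0,0,0],[0,0,0]],
    [0,[0,0,0],[0,0,0]],
    [0,[0,0,0],[0,0,0]],
    [0,[0,0,0],[0,0,0]],
    [0,[0,0,0],[0,0,0]],
    [0,[0,0,0],[0,0,0]],
    [0,[0,0,0],[0,0,0]]
  ]
}}

```text
time: 3.4
ee_pos: [0.5607, 0.0647, 0.1053]
tcp_rot: [179.9, -0.0, 85.8]
wrist_force: [-0.1, -0.3, 5.6]
opening: 0.0286
grasp_force: 39.7
```

{"name": "step_arm", "arguments": {
  "targets": [
    [0,[0,0,8],[0,0,0]],
    [0,[0,0,20],[0,0,0]],
    [0,[0,0,33],[0,0,0]],
    [0,[0,0,45],[0,0,0]],
    [0,[0,0,50],[0,0,0]],
    [0,[0,0,50],[0,0,0]]
  ]
}}

```text
time: 4.0
ee_pos: [0.5607, 0.0647, 0.1555]
tcp_rot: [179.9, -0.0, 85.8]
wrist_force: [-0.4, -0.4, -3.0]
opening: 0.0281
grasp_force: 40.0
```

{"name": "step_arm", "arguments": {
  "targets": [
    [0,[2,11,0],[0,0,0]],
    [0,[6,36,0],[0,0,0]],
    [0,[12,68,0],[0,0,0]],
    [0,[19,105,0],[0,0,0]],
    [0,[26,143,0],[0,0,0]],
    [0,[32,178,0],[0,0,0]],
    [0,[36,201,0],[0,0,0]],
    [0,[38,211,0],[0,0,0]]
  ]
}}

```text
time: 4.8
ee_pos: [0.5976, 0.2785, 0.1527]
tcp_rot: [-179.9, 0.0, 85.9]
wrist_force: [-0.0, 0.0, -3.8]
opening: 0.0284
grasp_force: 40.0
```

{"name": "step_arm", "arguments": {
  "targets": [
    [0,[0,0,-3],[0,0,0]],
    [0,[0,0,-15],[0,0,0]],
    [0,[0,0,-30],[0,0,0]],
    [0,[0,0,-42],[0,0,0]],
    [0,[0,0,-48],[0,0,0]],
    [0,[0,0,-51],[0,0,0]],
    [0,[0,0,-53],[0,0,0]],
    [0,[0,0,-53],[0,0,0]]
  ]
}}

```text
time: 5.6
ee_pos: [0.5983, 0.2756, 0.1015]
tcp_rot: [180.0, -0.0, 85.8]
wrist_force: [0.4, 0.8, -3.0]
opening: 0.0285
grasp_force: 40.1
```

{"name": "step_arm", "arguments": {
  "targets": [
    [0,[0,0,-1],[0,0,0]],
    [0,[0,0,-2],[0,0,0]],
    [0,[0,0,-2],[0,0,0]]
  ]
}}

```text
time: 5.9
ee_pos: [0.5986, 0.2759, 0.1004]
tcp_rot: [179.9, -0.0, 85.8]
wrist_force: [0.2, 0.0, 3.8]
opening: 0.0286
grasp_force: 40.6
```

{"name": "step_arm", "arguments": {
  "targets": [
    [0.3,[0,0,0],[0,0,0]],
    [0.75,[0,0,0],[0,0,0]],
    [0.75,[0,0,0],[0,0,0]],
    [0.75,[0,0,0],[0,0,0]],
    [0.75,[0,0,10],[0,0,0]],
    [0.75,[0,0,30],[0,0,0]],
    [0.75,[0,0,60],[0,0,0]],
    [0.75,[0,0,75],[0,0,0]]
  ]
}}

```text
time: 6.7
ee_pos: [0.5986, 0.2759, 0.1777]
tcp_rot: [179.9, -0.1, 85.8]
wrist_force: [-0.5, 0.1, 0.3]
opening: 0.0641
grasp_force: 0.0
```

{"name": "step_arm", "arguments": {
  "targets": [
    [0.75,[-5,-17,0],[0,0,0]],
    [0.75,[-15,-53,0],[0,0,0]],
    [0.75,[-27,-97,0],[0,0,0]],
    [0.75,[-39,-140,0],[0,0,0]],
    [0.75,[-52,-185,0],[0,0,0]],
    [0.75,[-64,-228,0],[0,0,0]],
    [0.75,[-75,-265,0],[0,0,0]],
    [0.75,[-75,-265,0],[0,0,0]]
  ]
}}

```text
time: 7.5
ee_pos: [0.5222, 0.0072, 0.1756]
tcp_rot: [179.9, 0.0, 85.5]
wrist_force: [-0.4, 0.8, 0.2]
opening: 0.0642
grasp_force: 0.0
```

{"name": "step_arm", "arguments": {
  "targets": [
    [0.75,[0,0,0],[0,0,0]],
    [0.75,[0,0,0],[0,0,0]]
  ]
}}

```text
time: 7.7
ee_pos: [0.5235, 0.0113, 0.1747]
tcp_rot: [180.0, -0.0, 85.8]
wrist_force: [-0.2, -0.1, -0.0]
opening: 0.0643
grasp_force: 0.0
```

```bash
python3 - <<'E'
from workcell import bot
import cv2,numpy as np
n="scene";p,d=bot.camera(n);cv2.imwrite("pics/s1.png",p[:,:,::-1])
E
```

```text
(no output)
```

View pics/s1.png

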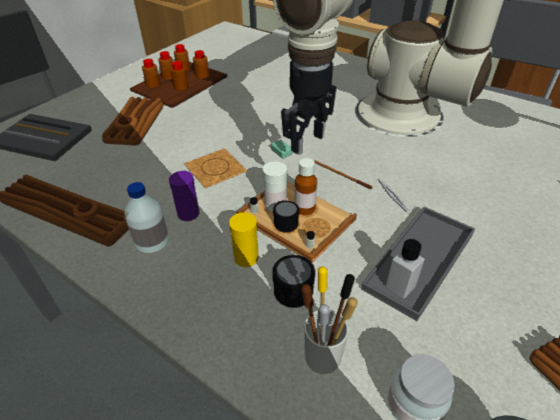

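The tin stands upright in the tray at (405,270). The bottle, pot, jar and vials are undisturbed. Next is the bottle.

{"name": "step_arm", "arguments": {
  "targets": [
    [0.75,[0,-1,-15],[0,0,0]],
    [0.75,[0,-1,-35],[0,0,0]],
    [0.75,[0,-1,-50],[0,0,0]],
    [0.75,[0,-1,-60],[0,0,0]],
    [0.75,[0,-1,-60],[0,0,0]]
  ]
}}

```text
time: 8.25
ee_pos: [0.5225, 0.0101, 0.1128]
tcp_rot: [-179.9, 0.0, 85.8]
wrist_force: [-0.3, 0.1, 0.3]
opening: 0.0638
grasp_force: 0.0
```

{"name": "step_arm", "arguments": {
  "targets": [
    [0,[0,0,0],[0,0,0]],
    [0,[0,0,0],[0,0,0]],
    [0,[0,0,0],[0,0,0]],
    [0,[0,0,0],[0,0,0]],
    [0,[0,0,0],[0,0,0]],
    [0,[0,0,0],[0,0,0]]
  ]
}}

```text
time: 8.85
ee_pos: [0.5237, 0.0097, 0.1154]
tcp_rot: [179.9, -0.0, 85.8]
wrist_force: [0.3, 0.3, 6.2]
opening: 0.0306
grasp_force: 39.9
```

{"name": "step_arm", "arguments": {
  "targets": [
    [0,[0,0,8],[0,0,0]],
    [0,[0,0,20],[0,0,0]],
    [0,[0,0,33],[0,0,0]],
    [0,[0,0,45],[0,0,0]],
    [0,[0,0,50],[0,0,0]],
    [0,[0,0,50],[0,0,0]],
    [0,[0,0,50],[0,0,0]]
  ]
}}

```text
time: 9.55
ee_pos: [0.5231, 0.0097, 0.164]
tcp_rot: [-180.0, 0.0, 85.8]
wrist_force: [0.2, -0.1, -3.8]
opening: 0.0305
grasp_force: 40.1
```

{"name": "step_arm", "arguments": {
  "targets": [
    [0,[-4,11,0],[0,0,0]],
    [0,[-13,34,0],[0,0,0]],
    [0,[-25,68,0],[0,0,0]],
    [0,[-39,105,0],[0,0,0]],
    [0,[-53,143,0],[0,0,0]],
    [0,[-66,180,0],[0,0,0]],
    [0,[-79,215,0],[0,0,0]],
    [0,[-90,245,0],[0,0,0]]
  ]
}}

```text
time: 10.35
ee_pos: [0.4315, 0.2567, 0.1638]
tcp_rot: [-180.0, 0.0, 85.8]
wrist_force: [-0.1, -0.8, -2.8]
opening: 0.0311
grasp_force: 40.1
```

{"name": "step_arm", "arguments": {
  "targets": [
    [0,[-8,21,0],[0,0,0]],
    [0,[-11,28,0],[0,0,0]],
    [0,[-11,28,-8],[0,0,0]],
    [0,[-11,28,-23],[0,0,0]],
    [0,[-11,28,-38],[0,0,0]],
    [0,[-11,28,-47],[0,0,0]],
    [0,[-11,28,-51],[0,0,0]],
    [0,[-11,28,-51],[0,0,0]]
  ]
}}

```text
time: 11.15
ee_pos: [0.4221, 0.2821, 0.1125]
tcp_rot: [-179.9, 0.0, 85.7]
wrist_force: [0.4, -0.8, -2.1]
opening: 0.0306
grasp_force: 40.1
```

{"name": "step_arm", "arguments": {
  "targets": [
    [0,[0,0,-1],[0,0,0]],
    [0,[0,0,-2],[0,0,0]],
    [0,[0,0,-3],[0,0,0]],
    [0,[0,0,-3],[0,0,0]]
  ]
}}

```text
time: 11.55
ee_pos: [0.4223, 0.2828, 0.1105]
tcp_rot: [180.0, -0.0, 85.8]
wrist_force: [-0.3, 1.0, -2.8]
opening: 0.0305
grasp_force: 40.2
```

{"name": "step_arm", "arguments": {
  "targets": [
    [0,[0,0,-1],[0,0,0]],
    [0,[0,0,-2],[0,0,0]],
    [0,[0,0,-2],[0,0,0]]
  ]
}}

```text
time: 11.85
ee_pos: [0.4226, 0.2831, 0.1104]
tcp_rot: [179.9, -0.1, 85.8]
wrist_force: [-2.9, -1.9, 11.8]
opening: 0.0307
grasp_force: 41.6
```

{"name": "step_arm", "arguments": {
  "targets": [
    [0.3,[0,0,0],[0,0,0]],
    [0.75,[0,0,0],[0,0,0]],
    [0.75,[0,0,0],[0,0,0]],
    [0.75,[0,0,0],[0,0,0]],
    [0.75,[0,0,10],[0,0,0]],
    [0.75,[0,0,30],[0,0,0]],
    [0.75,[0,0,55],[0,0,0]],
    [0.75,[0,0,65],[0,0,0]]
  ]
}}

```text
time: 12.65
ee_pos: [0.4228, 0.2831, 0.1761]
tcp_rot: [179.9, -0.1, 85.8]
wrist_force: [-0.3, -0.2, -0.3]
opening: 0.0642
grasp_force: 0.0
```

{"name": "step_arm", "arguments": {
  "targets": [
    [1,[6,-16,0],[0,0,0]],
    [1,[22,-56,0],[0,0,0]],
    [1,[39,-100,0],[0,0,0]],
    [1,[56,-144,0],[0,0,0]],
    [1,[73,-188,0],[0,0,0]],
    [1,[90,-232,0],[0,0,0]],
    [1,[107,-276,0],[0,0,0]],
    [1,[120,-310,0],[0,0,0]]
  ]
}}

```text
time: 13.45
ee_pos: [0.5427, -0.0299, 0.1731]
tcp_rot: [180.0, 0.0, 85.7]
wrist_force: [0.7, 0.7, 0.7]
opening: 0.0853
grasp_force: 0.0
```

{"name": "step_arm", "arguments": {
  "targets": [
    [1,[8,-20,0],[0,0,0]],
    [1,[10,-22,0],[0,0,0]],
    [1,[10,-22,0],[0,0,0]]
  ]
}}

```text
time: 13.75
ee_pos: [0.5522, -0.0496, 0.1729]
tcp_rot: [-180.0, -0.0, 85.7]
wrist_force: [0.3, -0.2, -0.8]
opening: 0.0856
grasp_force: 0.0
```

{"name": "step_arm", "arguments": {
  "targets": [
    [1,[0,0,-15],[0,0,0]],
    [1,[0,0,-35],[0,0,0]],
    [1,[0,0,-55],[0,0,0]],
    [1,[0,0,-70],[0,0,0]],
    [1,[0,0,-80],[0,0,0]],
    [1,[0,0,-80],[0,0,0]]
  ]
}}

```text
time: 14.35
ee_pos: [0.5514, -0.0487, 0.0921]
tcp_rot: [-179.9, -0.0, 85.8]
wrist_force: [0.3, -0.4, 0.6]
opening: 0.085
grasp_force: 0.0
```

{"name": "step_arm", "arguments": {
  "targets": [
    [0,[0,0,0],[0,0,0]],
    [0,[0,0,0],[0,0,0]],
    [0,[0,0,0],[0,0,0]],
    [0,[0,0,0],[0,0,0]],
    [0,[0,0,0],[0,0,0]],
    [0,[0,0,0],[0,0,0]],
    [0,[0,0,0],[0,0,0]]
  ]
}}

```text
time: 15.05
ee_pos: [0.5528, -0.0494, 0.0946]
tcp_rot: [179.9, -0.0, 85.8]
wrist_force: [-0.1, -0.2, 5.9]
opening: 0.05
grasp_force: 41.5
```

{"name": "step_arm", "arguments": {
  "targets": [
    [0,[0,0,8],[0,0,0]],
    [0,[0,0,20],[0,0,0]],
    [0,[0,0,35],[0,0,0]],
    [0,[0,0,50],[0,0,0]],
    [0,[0,0,62],[0,0,0]],
    [0,[0,0,70],[0,0,0]],
    [0,[0,0,70],[0,0,0]],
    [0,[0,0,70],[0,0,0]]
  ]
}}

```text
time: 15.85
ee_pos: [0.5521, -0.0493, 0.163]
tcp_rot: [-180.0, -0.0, 85.8]
wrist_force: [-0.8, 0.9, -1.5]
opening: 0.0504
grasp_force: 42.0
```

{"name": "step_arm", "arguments": {
  "targets": [
    [0,[-1,11,0],[0,0,0]],
    [0,[-5,36,0],[0,0,0]],
    [0,[-9,72,0],[0,0,0]],
    [0,[-14,110,0],[0,0,0]],
    [0,[-19,150,0],[0,0,0]],
    [0,[-25,190,0],[0,0,0]],
    [0,[-30,230,0],[0,0,0]],
    [0,[-35,268,0],[0,0,0]]
  ]
}}

```text
time: 16.65
ee_pos: [0.516, 0.2209, 0.1626]
tcp_rot: [-179.9, 0.0, 85.8]
wrist_force: [1.3, -0.3, -1.6]
opening: 0.0505
grasp_force: 42.0
```

{"name": "step_arm", "arguments": {
  "targets": [
    [0,[-5,36,0],[0,0,0]],
    [0,[-8,55,0],[0,0,0]],
    [0,[-8,61,0],[0,0,0]],
    [0,[-8,61,0],[0,0,0]],
    [0,[-8,61,-8],[0,0,0]],
    [0,[-8,61,-22],[0,0,0]],
    [0,[-8,61,-40],[0,0,0]],
    [0,[-8,61,-55],[0,0,0]]
  ]
}}

```text
time: 17.45
ee_pos: [0.509, 0.2785, 0.1062]
tcp_rot: [-179.9, 0.0, 85.7]
wrist_force: [-0.0, -0.5, -1.5]
opening: 0.0504
grasp_force: 42.0
```

{"name": "step_arm", "arguments": {
  "targets": [
    [0,[0,0,-8],[0,0,0]],
    [0,[0,0,-14],[0,0,0]],
    [0,[0,0,-17],[0,0,0]],
    [0,[0,0,-19],[0,0,0]],
    [0,[0,0,-20],[0,0,0]],
    [0,[0,0,-20],[0,0,0]]
  ]
}}

```text
time: 18.05
ee_pos: [0.5095, 0.28, 0.0896]
tcp_rot: [179.9, -0.1, 85.8]
wrist_force: [-1.2, 0.4, 4.7]
opening: 0.0507
grasp_force: 42.4
```

{"name": "step_arm", "arguments": {
  "targets": [
    [0.7,[0,0,0],[0,0,0]],
    [0.85,[0,0,0],[0,0,0]],
    [0.85,[0,0,0],[0,0,0]],
    [0.85,[0,0,0],[0,0,0]],
    [0.85,[0,0,10],[0,0,0]],
    [0.85,[0,0,30],[0,0,0]],
    [0.85,[0,0,60],[0,0,0]],
    [0.85,[0,0,75],[0,0,0]]
  ]
}}

```text
time: 18.85
ee_pos: [0.5098, 0.28, 0.1665]
tcp_rot: [179.8, -0.1, 85.8]
wrist_force: [1.1, -0.8, 0.9]
opening: 0.0726
grasp_force: 0.0
```

{"name": "step_arm", "arguments": {
  "targets": [
    [1,[3,-10,5],[0,0,0]],
    [1,[12,-42,5],[0,0,0]],
    [1,[24,-84,0],[0,0,0]],
    [1,[37,-127,0],[0,0,0]],
    [1,[50,-171,0],[0,0,0]],
    [1,[62,-214,0],[0,0,0]],
    [1,[73,-252,0],[0,0,0]],
    [1,[79,-274,0],[0,0,0]]
  ]
}}

```text
time: 19.65
ee_pos: [0.5882, 0.0021, 0.1621]
tcp_rot: [-179.9, 0.0, 85.6]
wrist_force: [-0.2, 0.6, -0.1]
opening: 0.0851
grasp_force: 0.0
```

{"name": "step_arm", "arguments": {
  "targets": [
    [1,[0,0,0],[0,0,0]],
    [1,[0,0,0],[0,0,0]]
  ]
}}

```text
time: 19.85
ee_pos: [0.5878, 0.005, 0.1624]
tcp_rot: [-179.9, -0.0, 85.7]
wrist_force: [0.3, 1.5, -0.3]
opening: 0.0855
grasp_force: 0.0
```

```bash
python3 - <<'E'
from workcell import bot
import cv2,numpy as np
n="scene";p,d=bot.camera(n);cv2.imwrite("pics/s2.png",p[:,:,::-1])
E
```

```text
(no output)
```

View pics/s2.png

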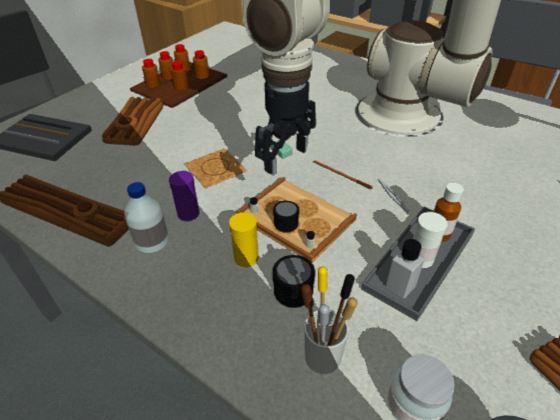

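All three stand upright in the tray: bottle (452,205), pot (430,235), tin (405,270). The jar at (286,215) and the vials are unmoved. Now for the jar.

{"name": "step_arm", "arguments": {
  "targets": [
    [1,[1,0,-20],[0,0,0]],
    [1,[1,0,-50],[0,0,0]],
    [1,[1,0,-80],[0,0,0]],
    [1,[1,0,-103],[0,0,0]],
    [1,[1,0,-118],[0,0,0]],
    [1,[1,0,-125],[0,0,0]],
    [1,[1,0,-125],[0,0,0]]
  ]
}}

```text
time: 20.6
ee_pos: [0.5888, 0.0061, 0.0379]
tcp_rot: [-180.0, 0.0, 85.8]
wrist_force: [-0.8, 0.6, 0.8]
opening: 0.0857
grasp_force: 0.0
```

{"name": "step_arm", "arguments": {
  "targets": [
    [0,[0,0,0],[0,0,0]],
    [0,[0,0,0],[0,0,0]],
    [0,[0,0,0],[0,0,0]],
    [0,[0,0,0],[0,0,0]],
    [0,[0,0,0],[0,0,0]],
    [0,[0,0,0],[0,0,0]],
    [0,[0,0,0],[0,0,0]]
  ]
}}

```text
time: 21.3
ee_pos: [0.59, 0.0057, 0.0401]
tcp_rot: [179.9, -0.0, 85.8]
wrist_force: [-0.7, 0.7, 5.0]
opening: 0.0544
grasp_force: 41.8
```

{"name": "step_arm", "arguments": {
  "targets": [
    [0,[0,0,8],[0,0,0]],
    [0,[0,0,20],[0,0,0]],
    [0,[0,0,35],[0,0,0]],
    [0,[0,0,50],[0,0,0]],
    [0,[0,0,62],[0,0,0]],
    [0,[0,0,70],[0,0,0]],
    [0,[0,0,70],[0,0,0]],
    [0,[0,0,70],[0,0,0]]
  ]
}}

```text
time: 22.1
ee_pos: [0.5891, 0.0056, 0.108]
tcp_rot: [-180.0, 0.0, 85.8]
wrist_force: [0.7, 0.2, -0.9]
opening: 0.0543
grasp_force: 42.4
```

{"name": "step_arm", "arguments": {
  "targets": [
    [0,[-3,-11,0],[0,0,0]],
    [0,[-9,-36,0],[0,0,0]],
    [0,[-18,-70,0],[0,0,0]],
    [0,[-28,-108,0],[0,0,0]],
    [0,[-38,-147,0],[0,0,0]],
    [0,[-48,-185,0],[0,0,0]],
    [0,[-57,-220,0],[0,0,0]],
    [0,[-65,-250,0],[0,0,0]]
  ]
}}

```text
time: 22.9
ee_pos: [0.5226, -0.2466, 0.1076]
tcp_rot: [-179.9, -0.0, 85.7]
wrist_force: [0.4, -0.2, -0.6]
opening: 0.0546
grasp_force: 42.4
```

{"name": "step_arm", "arguments": {
  "targets": [
    [0,[-5,-18,0],[0,0,0]],
    [0,[-6,-23,0],[0,0,0]],
    [0,[-6,-23,-8],[0,0,0]],
    [0,[-6,-23,-22],[0,0,0]],
    [0,[-6,-23,-40],[0,0,0]],
    [0,[-6,-23,-56],[0,0,0]],
    [0,[-6,-23,-65],[0,0,0]],
    [0,[-6,-23,-70],[0,0,0]]
  ]
}}

```text
time: 23.7
ee_pos: [0.5177, -0.2662, 0.0366]
tcp_rot: [-179.9, -0.1, 85.8]
wrist_force: [-0.4, 0.3, -1.0]
opening: 0.0545
grasp_force: 42.4
```

{"name": "step_arm", "arguments": {
  "targets": [
    [0,[0,0,-2],[0,0,0]],
    [0,[0,0,-4],[0,0,0]],
    [0,[0,0,-5],[0,0,0]],
    [0,[0,0,-6],[0,0,0]],
    [0,[0,0,-6],[0,0,0]]
  ]
}}

```text
time: 24.2
ee_pos: [0.5185, -0.2674, 0.034]
tcp_rot: [179.9, 0.0, 85.8]
wrist_force: [-3.1, 3.0, 9.5]
opening: 0.0544
grasp_force: 43.3
```

{"name": "step_arm", "arguments": {
  "targets": [
    [0.7,[0,0,0],[0,0,0]],
    [1,[0,0,0],[0,0,0]],
    [1,[0,0,0],[0,0,0]],
    [1,[0,0,0],[0,0,0]],
    [1,[0,0,10],[0,0,0]],
    [1,[0,0,40],[0,0,0]],
    [1,[0,0,80],[0,0,0]],
    [1,[0,0,120],[0,0,0]]
  ]
}}

```text
time: 25.0
ee_pos: [0.5178, -0.2672, 0.1542]
tcp_rot: [-180.0, -0.0, 85.8]
wrist_force: [0.8, -0.9, -1.3]
opening: 0.085
grasp_force: 0.0
```

{"name": "step_arm", "arguments": {
  "targets": [
    [1,[0,20,15],[0,0,0]],
    [1,[-1,58,15],[0,0,0]],
    [1,[-2,98,15],[0,0,0]],
    [1,[-2,138,15],[0,0,0]],
    [1,[-3,178,15],[0,0,0]],
    [1,[-4,218,15],[0,0,0]],
    [1,[-4,250,15],[0,0,0]],
    [1,[-4,270,15],[0,0,0]]
  ]
}}

```text
time: 25.8
ee_pos: [0.514, 0.0048, 0.1682]
tcp_rot: [179.9, -0.0, 85.9]
wrist_force: [0.3, -0.4, 0.6]
opening: 0.0854
grasp_force: 0.0
```

{"name": "step_arm", "arguments": {
  "targets": [
    [1,[0,20,0],[0,0,0]],
    [1,[-1,58,0],[0,0,0]],
    [1,[-2,98,0],[0,0,0]],
    [1,[-2,138,0],[0,0,0]],
    [1,[-3,178,0],[0,0,0]],
    [1,[-4,218,0],[0,0,0]],
    [1,[-5,256,0],[0,0,0]],
    [1,[-5,277,0],[0,0,0]]
  ]
}}

```text
time: 26.6
ee_pos: [0.5087, 0.2823, 0.1679]
tcp_rot: [180.0, -0.0, 85.9]
wrist_force: [-0.3, -1.2, -0.7]
opening: 0.0851
grasp_force: 0.0
```

{"name": "step_arm", "arguments": {
  "targets": [
    [0.85,[0,0,0],[0,0,0]],
    [0.85,[0,0,0],[0,0,0]]
  ]
}}

```text
time: 26.8
ee_pos: [0.509, 0.2797, 0.1676]
tcp_rot: [180.0, 0.0, 85.8]
wrist_force: [0.4, -0.6, 0.2]
opening: 0.0724
grasp_force: 0.0
```

```bash
python3 - <<'E'
from workcell import bot
from h import *
n="top";p,d=bot.camera(n);cv2.imwrite("pics/t3.png",p[:,:,::-1]);np.savez("t3.npz",p=p,d=d,**bot.camera_params(n))
p,W=cloud("t3.npz")
print("jar",circ(W,(404,248),30,.03,.07))
E
```

```text
jar {'mec': array([ 0.5169, -0.2668,  0.0558]), 'mean': array([ 0.5172, -0.2654,  0.0476]), 'n': 546}
```

View pics/t3.png

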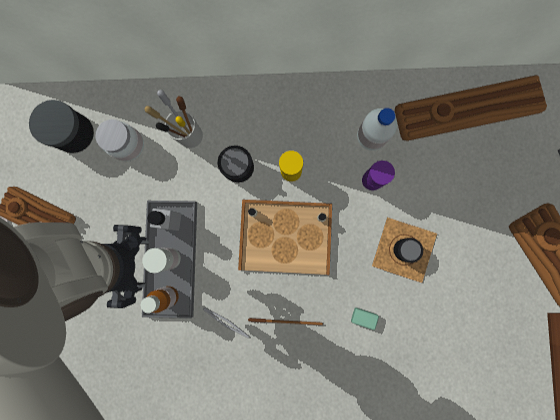

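The jar is on the mat at (408,250), within about 2 mm of its centre and level. The caddy spots are free and the vials untouched, so I'll return the pot first.

{"name": "step_arm", "arguments": {
  "targets": [
    [0.85,[0,0,-15],[0,0,0]],
    [0.85,[0,0,-35],[0,0,0]],
    [0.85,[0,0,-55],[0,0,0]],
    [0.85,[0,0,-70],[0,0,0]],
    [0.85,[0,0,-79],[0,0,0]],
    [0.85,[0,0,-79],[0,0,0]]
  ]
}}

```text
time: 27.45
ee_pos: [0.5087, 0.2789, 0.0869]
tcp_rot: [-179.9, 0.1, 85.7]
wrist_force: [0.0, -0.1, -0.8]
opening: 0.0728
grasp_force: 0.0
```

{"name": "step_arm", "arguments": {
  "targets": [
    [0,[0,0,0],[0,0,0]],
    [0,[0,0,0],[0,0,0]],
    [0,[0,0,0],[0,0,0]],
    [0,[0,0,0],[0,0,0]],
    [0,[0,0,0],[0,0,0]],
    [0,[0,0,0],[0,0,0]],
    [0,[0,0,0],[0,0,0]]
  ]
}}

```text
time: 28.15
ee_pos: [0.5098, 0.28, 0.0896]
tcp_rot: [179.9, -0.1, 85.8]
wrist_force: [1.5, 1.1, 5.8]
opening: 0.0503
grasp_force: 42.3
```

{"name": "step_arm", "arguments": {
  "targets": [
    [0,[0,0,8],[0,0,0]],
    [0,[0,0,20],[0,0,0]],
    [0,[0,0,35],[0,0,0]],
    [0,[0,0,50],[0,0,0]],
    [0,[0,0,62],[0,0,0]],
    [0,[0,0,70],[0,0,0]],
    [0,[0,0,70],[0,0,0]],
    [0,[0,0,70],[0,0,0]]
  ]
}}

```text
time: 28.95
ee_pos: [0.5092, 0.2796, 0.158]
tcp_rot: [-180.0, 0.0, 85.8]
wrist_force: [-0.0, -0.5, -1.5]
opening: 0.0508
grasp_force: 41.9
```

{"name": "step_arm", "arguments": {
  "targets": [
    [0,[1,-11,0],[0,0,0]],
    [0,[5,-36,0],[0,0,0]],
    [0,[9,-72,0],[0,0,0]],
    [0,[14,-110,0],[0,0,0]],
    [0,[19,-150,0],[0,0,0]],
    [0,[25,-190,0],[0,0,0]],
    [0,[30,-230,0],[0,0,0]],
    [0,[35,-268,0],[0,0,0]]
  ]
}}

```text
time: 29.75
ee_pos: [0.5436, 0.0092, 0.1577]
tcp_rot: [-180.0, 0.0, 85.7]
wrist_force: [0.4, 0.2, -1.9]
opening: 0.0505
grasp_force: 41.9
```

{"name": "step_arm", "arguments": {
  "targets": [
    [0,[5,-36,0],[0,0,0]],
    [0,[8,-55,0],[0,0,0]],
    [0,[8,-61,0],[0,0,0]],
    [0,[8,-61,0],[0,0,0]],
    [0,[8,-61,-8],[0,0,0]],
    [0,[8,-61,-22],[0,0,0]],
    [0,[8,-61,-38],[0,0,0]],
    [0,[8,-61,-50],[0,0,0]]
  ]
}}

```text
time: 30.55
ee_pos: [0.5515, -0.0484, 0.106]
tcp_rot: [-179.9, -0.0, 85.8]
wrist_force: [-0.7, 0.3, -1.2]
opening: 0.0509
grasp_force: 41.9
```

{"name": "step_arm", "arguments": {
  "targets": [
    [0,[0,0,-6],[0,0,0]],
    [0,[0,0,-10],[0,0,0]],
    [0,[0,0,-12],[0,0,0]],
    [0,[0,0,-14],[0,0,0]],
    [0,[0,0,-15],[0,0,0]],
    [0,[0,0,-15],[0,0,0]]
  ]
}}

```text
time: 31.15
ee_pos: [0.5526, -0.0494, 0.0945]
tcp_rot: [179.9, 0.0, 85.8]
wrist_force: [-1.5, 0.5, 4.9]
opening: 0.0507
grasp_force: 42.3
```

{"name": "step_arm", "arguments": {
  "targets": [
    [0.7,[0,0,0],[0,0,0]],
    [1,[0,0,0],[0,0,0]],
    [1,[0,0,0],[0,0,0]],
    [1,[0,0,0],[0,0,0]],
    [1,[0,0,10],[0,0,0]],
    [1,[0,0,30],[0,0,0]],
    [1,[0,0,60],[0,0,0]],
    [1,[0,0,80],[0,0,0]]
  ]
}}

```text
time: 31.95
ee_pos: [0.5525, -0.0494, 0.176]
tcp_rot: [179.9, -0.0, 85.8]
wrist_force: [0.6, -0.7, 0.1]
opening: 0.0855
grasp_force: 0.0
```

{"name": "step_arm", "arguments": {
  "targets": [
    [0.75,[-6,16,0],[0,0,0]],
    [0.75,[-22,56,0],[0,0,0]],
    [0.75,[-39,100,0],[0,0,0]],
    [0.75,[-56,144,0],[0,0,0]],
    [0.75,[-73,188,0],[0,0,0]],
    [0.75,[-90,232,0],[0,0,0]],
    [0.75,[-107,276,0],[0,0,0]],
    [0.75,[-120,310,0],[0,0,0]]
  ]
}}

```text
time: 32.75
ee_pos: [0.4302, 0.263, 0.1731]
tcp_rot: [-180.0, -0.0, 85.8]
wrist_force: [0.9, 0.2, 0.5]
opening: 0.0639
grasp_force: 0.0
```

{"name": "step_arm", "arguments": {
  "targets": [
    [0.75,[-8,20,0],[0,0,0]],
    [0.75,[-10,22,0],[0,0,0]],
    [0.75,[-10,22,0],[0,0,0]],
    [0.75,[-10,22,0],[0,0,0]]
  ]
}}

```text
time: 33.15
ee_pos: [0.4222, 0.282, 0.1732]
tcp_rot: [-180.0, 0.0, 85.7]
wrist_force: [0.2, -0.2, -0.6]
opening: 0.0638
grasp_force: 0.0
```

{"name": "step_arm", "arguments": {
  "targets": [
    [0.75,[0,1,-15],[0,0,0]],
    [0.75,[0,1,-35],[0,0,0]],
    [0.75,[0,1,-52],[0,0,0]],
    [0.75,[0,1,-64],[0,0,0]],
    [0.75,[0,1,-64],[0,0,0]]
  ]
}}

```text
time: 33.65
ee_pos: [0.4215, 0.2825, 0.107]
tcp_rot: [-179.9, 0.1, 85.7]
wrist_force: [-0.6, -0.4, -0.1]
opening: 0.064
grasp_force: 0.0
```

{"name": "step_arm", "arguments": {
  "targets": [
    [0,[0,0,0],[0,0,0]],
    [0,[0,0,0],[0,0,0]],
    [0,[0,0,0],[0,0,0]],
    [0,[0,0,0],[0,0,0]],
    [0,[0,0,0],[0,0,0]],
    [0,[0,0,0],[0,0,0]],
    [0,[0,0,0],[0,0,0]]
  ]
}}

```text
time: 34.35
ee_pos: [0.4227, 0.284, 0.1104]
tcp_rot: [179.9, -0.1, 85.8]
wrist_force: [1.1, -1.7, 6.2]
opening: 0.0307
grasp_force: 39.8
```

{"name": "step_arm", "arguments": {
  "targets": [
    [0,[0,0,8],[0,0,0]],
    [0,[0,0,20],[0,0,0]],
    [0,[0,0,33],[0,0,0]],
    [0,[0,0,45],[0,0,0]],
    [0,[0,0,55],[0,0,0]],
    [0,[0,0,55],[0,0,0]],
    [0,[0,0,55],[0,0,0]]
  ]
}}

```text
time: 35.05
ee_pos: [0.4223, 0.2837, 0.1643]
tcp_rot: [180.0, -0.0, 85.8]
wrist_force: [-0.1, 0.4, -2.2]
opening: 0.0309
grasp_force: 40.2
```

{"name": "step_arm", "arguments": {
  "targets": [
    [0,[4,-11,0],[0,0,0]],
    [0,[13,-34,0],[0,0,0]],
    [0,[25,-68,0],[0,0,0]],
    [0,[39,-105,0],[0,0,0]],
    [0,[53,-143,0],[0,0,0]],
    [0,[66,-180,0],[0,0,0]],
    [0,[79,-215,0],[0,0,0]],
    [0,[90,-245,0],[0,0,0]]
  ]
}}

```text
time: 35.85
ee_pos: [0.5122, 0.036, 0.1637]
tcp_rot: [-180.0, 0.0, 85.7]
wrist_force: [0.7, 0.5, -4.2]
opening: 0.0307
grasp_force: 40.1
```

{"name": "step_arm", "arguments": {
  "targets": [
    [0,[8,-21,0],[0,0,0]],
    [0,[11,-28,0],[0,0,0]],
    [0,[11,-28,-8],[0,0,0]],
    [0,[11,-28,-21],[0,0,0]],
    [0,[11,-28,-34],[0,0,0]],
    [0,[11,-28,-42],[0,0,0]],
    [0,[11,-28,-46],[0,0,0]],
    [0,[11,-28,-47],[0,0,0]]
  ]
}}

```text
time: 36.65
ee_pos: [0.5228, 0.0111, 0.1166]
tcp_rot: [-180.0, 0.0, 85.8]
wrist_force: [-1.1, -0.1, -2.3]
opening: 0.0307
grasp_force: 40.1
```

{"name": "step_arm", "arguments": {
  "targets": [
    [0,[0,0,-1],[0,0,0]],
    [0,[0,0,-2],[0,0,0]],
    [0,[0,0,-3],[0,0,0]],
    [0,[0,0,-3],[0,0,0]]
  ]
}}

```text
time: 37.05
ee_pos: [0.5237, 0.0106, 0.1154]
tcp_rot: [179.9, -0.0, 85.8]
wrist_force: [-0.8, 0.4, 4.0]
opening: 0.0303
grasp_force: 40.7
```

Contact. Release the bottle and go to the tin at (0.5985, 0.2757).

{"name": "step_arm", "arguments": {
  "targets": [
    [0.3,[0,0,0],[0,0,0]],
    [0.75,[0,0,0],[0,0,0]],
    [0.75,[0,0,0],[0,0,0]],
    [0.75,[0,0,0],[0,0,0]],
    [0.75,[0,0,10],[0,0,0]],
    [0.75,[0,0,30],[0,0,0]],
    [0.75,[0,0,50],[0,0,0]],
    [0.75,[0,0,60],[0,0,0]]
  ]
}}

```text
time: 37.85
ee_pos: [0.5237, 0.0107, 0.1766]
tcp_rot: [179.9, -0.0, 85.8]
wrist_force: [0.4, -0.4, -0.5]
opening: 0.0641
grasp_force: 0.0
```

{"name": "step_arm", "arguments": {
  "targets": [
    [0.75,[5,17,0],[0,0,0]],
    [0.75,[15,53,0],[0,0,0]],
    [0.75,[27,97,0],[0,0,0]],
    [0.75,[39,140,0],[0,0,0]],
    [0.75,[52,185,0],[0,0,0]],
    [0.75,[64,228,0],[0,0,0]],
    [0.75,[75,265,0],[0,0,0]],
    [0.75,[75,265,0],[0,0,0]]
  ]
}}

```text
time: 38.65
ee_pos: [0.5983, 0.2798, 0.1725]
tcp_rot: [-179.9, -0.0, 86.0]
wrist_force: [-0.2, -1.0, -0.2]
opening: 0.0639
grasp_force: 0.0
```

{"name": "step_arm", "arguments": {
  "targets": [
    [0.75,[0,0,0],[0,0,0]],
    [0.75,[0,0,0],[0,0,0]]
  ]
}}

```text
time: 38.85
ee_pos: [0.5981, 0.2749, 0.1744]
tcp_rot: [-180.0, 0.0, 85.7]
wrist_force: [-1.3, 0.3, -0.6]
opening: 0.0641
grasp_force: 0.0
```

{"name": "step_arm", "arguments": {
  "targets": [
    [0.75,[0,0,-15],[0,0,0]],
    [0.75,[0,0,-35],[0,0,0]],
    [0.75,[0,0,-53],[0,0,0]],
    [0.75,[0,0,-66],[0,0,0]],
    [0.75,[0,0,-75],[0,0,0]],
    [0.75,[0,0,-75],[0,0,0]]
  ]
}}

```text
time: 39.45
ee_pos: [0.5977, 0.2749, 0.0984]
tcp_rot: [-179.9, 0.0, 85.7]
wrist_force: [-0.2, 0.1, -0.1]
opening: 0.0638
grasp_force: 0.0
```

{"name": "step_arm", "arguments": {
  "targets": [
    [0,[0,0,0],[0,0,0]],
    [0,[0,0,0],[0,0,0]],
    [0,[0,0,0],[0,0,0]],
    [0,[0,0,0],[0,0,0]],
    [0,[0,0,0],[0,0,0]],
    [0,[0,0,0],[0,0,0]],
    [0,[0,0,0],[0,0,0]]
  ]
}}

```text
time: 40.15
ee_pos: [0.5987, 0.2759, 0.1005]
tcp_rot: [179.9, -0.0, 85.8]
wrist_force: [0.3, 0.1, 5.5]
opening: 0.0286
grasp_force: 39.7
```

{"name": "step_arm", "arguments": {
  "targets": [
    [0,[0,0,8],[0,0,0]],
    [0,[0,0,20],[0,0,0]],
    [0,[0,0,33],[0,0,0]],
    [0,[0,0,45],[0,0,0]],
    [0,[0,0,55],[0,0,0]],
    [0,[0,0,55],[0,0,0]],
    [0,[0,0,55],[0,0,0]]
  ]
}}

```text
time: 40.85
ee_pos: [0.5983, 0.2757, 0.1543]
tcp_rot: [180.0, -0.0, 85.8]
wrist_force: [0.1, -0.5, -2.5]
opening: 0.0283
grasp_force: 40.0
```

{"name": "step_arm", "arguments": {
  "targets": [
    [0,[-2,-11,0],[0,0,0]],
    [0,[-6,-36,0],[0,0,0]],
    [0,[-12,-68,0],[0,0,0]],
    [0,[-19,-105,0],[0,0,0]],
    [0,[-26,-143,0],[0,0,0]],
    [0,[-32,-178,0],[0,0,0]],
    [0,[-36,-201,0],[0,0,0]],
    [0,[-38,-211,0],[0,0,0]]
  ]
}}

```text
time: 41.65
ee_pos: [0.5592, 0.0621, 0.1539]
tcp_rot: [-180.0, 0.0, 85.6]
wrist_force: [0.1, -0.0, -3.1]
opening: 0.0284
grasp_force: 40.0
```

{"name": "step_arm", "arguments": {
  "targets": [
    [0,[0,0,-3],[0,0,0]],
    [0,[0,0,-12],[0,0,0]],
    [0,[0,0,-26],[0,0,0]],
    [0,[0,0,-38],[0,0,0]],
    [0,[0,0,-44],[0,0,0]],
    [0,[0,0,-47],[0,0,0]],
    [0,[0,0,-49],[0,0,0]],
    [0,[0,0,-49],[0,0,0]]
  ]
}}

```text
time: 42.45
ee_pos: [0.5604, 0.0648, 0.1057]
tcp_rot: [180.0, -0.0, 85.8]
wrist_force: [0.1, 0.5, -3.3]
opening: 0.0286
grasp_force: 40.0
```

{"name": "step_arm", "arguments": {
  "targets": [
    [0,[0,0,-1],[0,0,0]],
    [0,[0,0,-1],[0,0,0]]
  ]
}}

```text
time: 42.65
ee_pos: [0.5607, 0.0647, 0.1054]
tcp_rot: [179.9, -0.0, 85.8]
wrist_force: [0.0, 0.2, 4.4]
opening: 0.0283
grasp_force: 40.7
```

Contact. Release, rise and back off, then check.

{"name": "step_arm", "arguments": {
  "targets": [
    [0.3,[0,0,0],[0,0,0]],
    [0.75,[0,0,0],[0,0,0]],
    [0.75,[0,0,0],[0,0,0]],
    [0.75,[0,0,0],[0,0,0]],
    [0.75,[0,0,10],[0,0,0]],
    [0.75,[0,0,30],[0,0,0]],
    [0.75,[0,0,60],[0,0,0]],
    [0.75,[0,0,95],[0,0,0]]
  ]
}}

```text
time: 43.45
ee_pos: [0.5597, 0.0646, 0.2002]
tcp_rot: [-179.9, 0.0, 85.8]
wrist_force: [0.5, 0.3, -0.6]
opening: 0.0638
grasp_force: 0.0
```

{"name": "step_arm", "arguments": {
  "targets": [
    [0.75,[0,20,10],[0,0,0]],
    [0.75,[-10,55,10],[0,0,0]],
    [0.75,[-20,95,10],[0,0,0]],
    [0.75,[-30,135,10],[0,0,0]],
    [0.75,[-40,175,10],[0,0,0]],
    [0.75,[-50,210,10],[0,0,0]],
    [0.75,[-50,230,10],[0,0,0]],
    [0.75,[-50,230,10],[0,0,0]]
  ]
}}

```text
time: 44.25
ee_pos: [0.51, 0.2968, 0.2094]
tcp_rot: [180.0, -0.0, 85.9]
wrist_force: [0.5, -0.3, -0.0]
opening: 0.0639
grasp_force: 0.0
```

```bash
python3 - <<'E'
from workcell import bot
from h import *
n="top";p,d=bot.camera(n);cv2.imwrite("pics/t4.png",p[:,:,::-1]);np.savez("t4.npz",p=p,d=d,**bot.camera_params(n))
p,W=cloud("t4.npz")
for n,a in dict(bottle=((283,252),14,.128,.15),pot=((313,236),18,.105,.13),tin=((257,234),16,.117,.14),jar=((408,250),22,.04,.07),v1=((252,212),6,.035,.06),v2=((322,217),6,.035,.06)).items():
    print(n,circ(W,*a))
E
```

```text
bottle {'mec': array([0.5232, 0.0103, 0.0316]), 'mean': array([0.5229, 0.0102, 0.137 ]), 'n': 196}
pot {'mec': array([ 0.552 , -0.0495,  0.0515]), 'mean': array([ 0.5521, -0.0495,  0.114 ]), 'n': 495}
tin {'mec': array([0.56  , 0.0647, 0.0297]), 'mean': array([0.56  , 0.0646, 0.1258]), 'n': 169}
jar {'mec': array([ 0.5172, -0.2673,  0.0563]), 'mean': array([ 0.5172, -0.2664,  0.048 ]), 'n': 523}
v1 {'mec': array([0.6108, 0.0816, 0.0186]), 'mean': array([0.6108, 0.0813, 0.0429]), 'n': 53}
v2 {'mec': array([ 0.5957, -0.0769,  0.0193]), 'mean': array([ 0.5956, -0.0765,  0.0429]), 'n': 51}
```

View pics/t4.png

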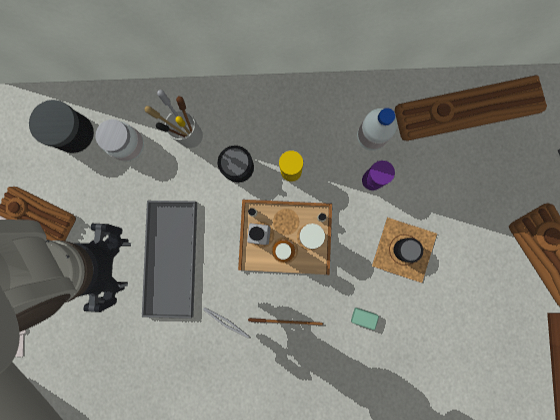

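The tin (257,234), bottle (283,252) and pot (313,236) are back within 1 mm of where they started. The jar is at (408,250) on the mat's centre, and the arm is clear.

```bash
python3 -c "
from workcell import bot
print(bot.job_done())"
```

```text
the job is handed in; nothing more can be done
None
```

I handed the job in at about 44 s: the wax jar stands in the middle of the cork mat, the bottle, pot and tin are back within 1 mm of their starting spots, and the vials were not disturbed; the verdict was not reported back.

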